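# Crank the sensor carriage to the green clip

## Robot

A 6-joint arm with a two-finger parallel gripper is mounted at the origin on the work surface. World frame = base frame: x ahead of the robot, y to its left, z up, the work surface at z = 0. Lengths are in m, angles in degrees, forces in N, time in s.
With the tool pointing down it reaches from about 0.375 to 0.9 m from the base axis. Payload 3.1 kg.
Tool frame: the origin (TCP) lies at the very end of the fingers, on their centre line; the grasp point (between the pads) lies 19 mm behind it; z points along the fingers, x is the direction in which the jaws open and shut, and the axes are right-handed (so a half turn about z gives the same grasp; the last joint's range is limited). The gripper opens to 87 mm and grips with 3 to 60 N. Pads are 19 mm wide; open, the fingers measure 117 mm over their backs; the gripper's body (75 mm by 190 mm) begins 51 mm behind the grasp point.
Start: joints at [64.028, 30.224, 82.088, -0, 67.689, -10.227], TCP at [0.17, 0.602, 0.223] pointing down, gripper open.
Joint ranges: [-176.69, 176.69], [-43.24, 126.21], [12.49, 139.97], [-82, 262], [0, 151.66], [-163.58, 163.58]. Speed limits (degrees/s): [159.86, 159.86, 180, 180, 180, 180].

## Interface

Orientations are given as a 3x3 rotation matrix whose columns are the frame's x, y, z axes.
In Python, from rig import read_state, capture, bot gives the robot as it stands.
- The arm moves only by the shell command python3 -m crank 'ROWS' [OPENING]. ROWS is JSON, a list of rows, each a list of 2 entries, a list of its own where there are three numbers: the shift along the tool's x, y, z in cm, then the turn, a rotation vector about the tool's x, y, z in rad. In form: [[[dx, dy, dz], [wx, wy, wz]], ...]. A call has 1 to 12 rows; each row shifts and turns the commanded pose from where the row before left it, along the tool's axes as they then stand; what a row does not reach is not made up. A row lasts 1/10 s, in which the tool goes at most 50 mm and 8.59 degrees, less where a joint would pass 70% of its speed; a pose out of reach is approached as far as the arm can. A call with a gripper value outside its range is refused whole. OPENING is the closure, from -1 (fully open) to 1 (shut), set as the call begins (- or left out, the last holds). The fingers move at their own pace and stop on an object; the grip force is fixed at half the most. Time passes only in rows, so rows that do not move let the fingers close. It gives the time, the measured TCP pose, the force and the opening at its end, in the units of the state.
- read_state(): the state, without advancing time (a new reading comes with each control period).
- capture(name): name is "side" or "top" or "wrist"; returns a dict with "pixels" (400x640x3 uint8, red, green, blue), "camera_matrix" (3x3 intrinsics, pixels), "R" (3x3) and "t" (3): a world point X has camera coordinates R X + t. Camera axes: x right, y down, z forward; pixel columns grow to the right and rows downward; lengths in m; the calibration is good to about 2 mm. A picture is of the moment at which its call begins. There is no depth.
- bot.hand_in(): hands the job in, once; it reports no verdict.
The state is a dict: "time_s": time; "joint_positions": joint angles; "qvel": joint speeds; "tau": joint torques, N m; "position": TCP position; "tcp_rot": TCP orientation; "force": force on the tool from outside, world axes, zero at the start; "moment": the same for the moment, N m; "opening": opening from 0.0 (shut) to 1.0 (fully open).
Only numpy, scipy, OpenCV 4.12 (cv2) and the standard library are available. Lean on these libraries where they do the work, as an engineer would, in place of code of your own. Each camera call takes 0.05 s, during which the arm holds its last target.

## Task

In the robot lab, crank the handwheel with the red knob on the rack slide until the white pointer of the blue sensor carriage stands over the green clip, not the orange one. Move the carriage only by turning the wheel, never by pushing it directly, then let go.

Things in the scene. Friction and masses are not known exactly. Their poses are not given: they have to be found in the camera images.
- knob (a point): centre of the red crank knob: upright round sleeve, 25 mm across, 50 mm tall, spinning freely on its pin, so a gripper can pinch it from above and carry it round without turning itself. Point half-way up, 154 mm above the work surface, 30 mm above the top of the black handwheel's rim it stands on, 50 mm from the wheel's axis. All else near is lower than the rim.
- wheel_center (a point): centre of the level handwheel (112 mm over the rim), on its upright axis, 118 mm above the work surface; does not move. One turn moves the carriage 100 mm (16 mm per rad): counter-clockwise from above towards the carriage's own +y, clockwise to -y. It turns freely past what is needed either way, takes about 2 N at the knob and stays where left.
- carriage: blue carriage, 76 x 80 mm plate with a white sensor block, sliding on an aluminium bed. Origin: centre of the plate's underside, 34 mm above the work surface; top at 76 mm. x: across the bed, away from the wheel; a white pointer 8 mm wide sticks out along +x at y = 0, 36 to 58 mm from the origin. y: along the bed, its line of travel. z up.
- green_clip: green clip fixed at the bed's far side from the wheel, 26 x 14 mm (14 along the bed), 30 mm tall. Origin: centre of its underside; axes parallel to the carriage's. The pointer is over it when both have the same position along the carriage's y. A like orange clip marks the other half of the bed; which half is which varies.

How it is judged:
By the outcome, as a careful person would: the job done as asked, in the order asked, and still so for the second after the job is handed in, with the robot touching nothing.
It also fails if it takes over 42 s, if anything falls off the work surface, if the arm or the gripper's body presses on something with over 40 N, if the wrist force passes 120 N, or if a joint passes its speed limit or range.

## Working session

There is one attempt and no reset: what is moved stays moved. The work goes in short steps, Python scripts to look and compute and a shell command to move; the robot and the scene stay as the last step left them, time stands still between calls to the robot, and variables do not carry over. Pictures are saved under pics/ and viewed, and the job is handed in when it is done.

```bash
mkdir -p pics; ls; python3 - <<'E'
from rig import read_state, capture, bot
import cv2, numpy as np, pickle
s=read_state()
print(s['time_s'],s['position'],np.round(s['tcp_rot'],3).tolist(),s['opening'],s['force'])
for n in ['top','side']:
    c=capture(n); pickle.dump(c,open(f'pics/{n}0.pkl','wb')); cv2.imwrite(f'pics/{n}0.png',np.array(c['pixels'])[:,:,::-1])
E
```

```text
pics
0.0 [0.16924888 0.60089675 0.22155869] [[0.271, 0.962, -0.001], [0.962, -0.271, -0.002], [-0.002, -0.0, -1.0]] 0.994191518437706 [-1.12777656 -0.37332688 -0.62008788]
```

View pics/top0.png

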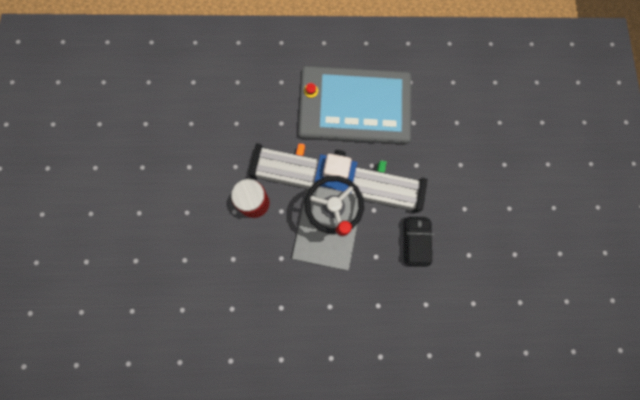

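View pics/side0.png

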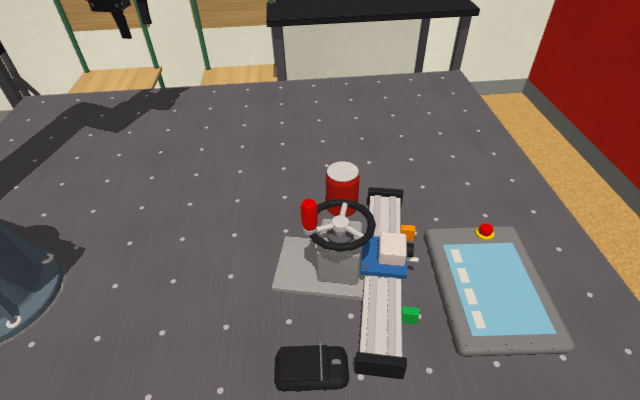

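Top view: red knob about (344,228), hub (334,204), green clip (382,167), orange clip (300,150). Side view: knob (309,213), hub (340,223), pointer (413,260), green clip (411,315).

```bash
cat > h.py <<'E'
import numpy as np, cv2, pickle
def ray(c,uv):
    K,R,t=[np.array(c[k],float) for k in('camera_matrix','R','t')]
    d=R.T@np.linalg.solve(K,[uv[0],uv[1],1.]); return -R.T@t.ravel(), d/np.linalg.norm(d)
def onz(c,uv,z):
    o,d=ray(c,uv); return o+d*(z-o[2])/d[2]
def tri(a,ua,b,ub):
    A=np.zeros((3,3));y=np.zeros(3);L=[ray(a,ua),ray(b,ub)]
    for o,d in L:
        P=np.eye(3)-np.outer(d,d);A+=P;y+=P@o
    p=np.linalg.solve(A,y);return p,[np.linalg.norm((np.eye(3)-np.outer(d,d))@(p-o)) for o,d in L]
def blobs(c,name,minA=8):
    im=cv2.cvtColor(np.array(c['pixels']),cv2.COLOR_RGB2HSV)
    H=im[...,0].astype(int);S=im[...,1];V=im[...,2]
    m={'red':((H<5)|(H>174))&(S>170)&(V>110),'orange':(H>=7)&(H<20)&(S>180)&(V>150),'green':(H>45)&(H<80)&(S>130)&(V>60),'blue':(H>100)&(H<125)&(S>150)&(V>40)}[name]
    n,l,st,ce=cv2.connectedComponentsWithStats(m.astype(np.uint8))
    return [(st[i].tolist(),np.round(ce[i],1).tolist()) for i in range(1,n) if st[i][4]>=minA]
E
python3 - <<'E'
from h import *
T,S=[pickle.load(open(f'pics/{n}0.pkl','rb')) for n in('top','side')]
for n,c in(('T',T),('S',S)):
    print(n,'cam',np.round(ray(c,(320,200)),2).tolist())
    for k in('red','orange','green','blue'):print(k,blobs(c,k)[:8])
    im=np.array(c['pixels'])[:,:,::-1]
    x,y=(225,120) if n=='T' else (260,170)
    cv2.imwrite(f'pics/z{n}.png',cv2.resize(im[y:y+150,x:x+200],None,fx=4,fy=4,interpolation=cv2.INTER_CUBIC))
print(onz(T,(344,228),.179),onz(T,(334,204),.118),onz(T,(382,167),.03),onz(T,(300,150),.03))
print(tri(T,(334,204),S,(340,223)))
E
```

```text
T cam [[0.48, 0.05, 0.77], [0.19, -0.04, -0.98]]
red [([307, 84, 8, 9, 61], [310.5, 87.8]), ([338, 222, 14, 13, 133], [344.2, 227.5])]
orange [([313, 87, 4, 7, 10], [314.5, 90.2]), ([296, 144, 8, 11, 63], [300.1, 149.4])]
green [([378, 162, 8, 10, 64], [381.4, 166.2])]
blue [([316, 156, 9, 24, 83], [320.0, 167.3]), ([350, 163, 6, 17, 46], [352.2, 170.5]), ([324, 181, 23, 9, 130], [335.9, 184.9])]
S cam [[0.53, -0.45, 0.58], [0.05, 0.74, -0.67]]
red [([529, 0, 111, 189, 13972], [595.5, 74.1]), ([326, 174, 33, 28, 594], [342.9, 189.1]), ([301, 199, 16, 32, 439], [308.8, 213.9]), ([328, 206, 13, 10, 88], [334.6, 210.1]), ([346, 208, 10, 8, 50], [349.7, 211.3]), ([480, 223, 13, 13, 134], [485.7, 228.9])]
orange [([401, 225, 14, 16, 167], [408.2, 231.1])]
green [([402, 306, 17, 18, 277], [409.6, 314.6])]
blue [([361, 236, 46, 42, 872], [378.4, 262.1])]
[ 0.54200812 -0.01530769  0.179     ] [ 0.59330997 -0.00468664  0.118     ] [ 0.68799565 -0.11662218  0.03      ] [0.72721008 0.05810122 0.03      ]
(array([ 0.59381915, -0.00466696,  0.11807103]), [np.float64(0.0005141798969140559), np.float64(0.0005141798969138166)])
```

View pics/zT.png

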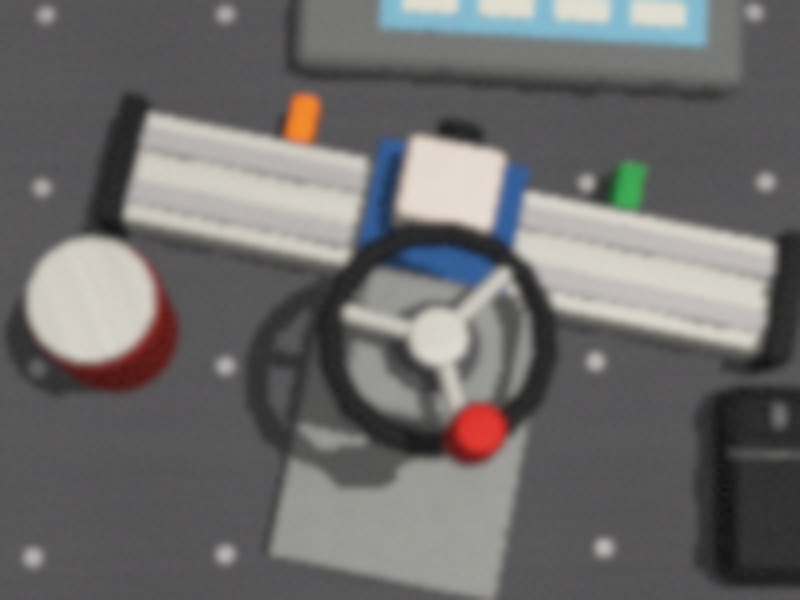

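View pics/zS.png

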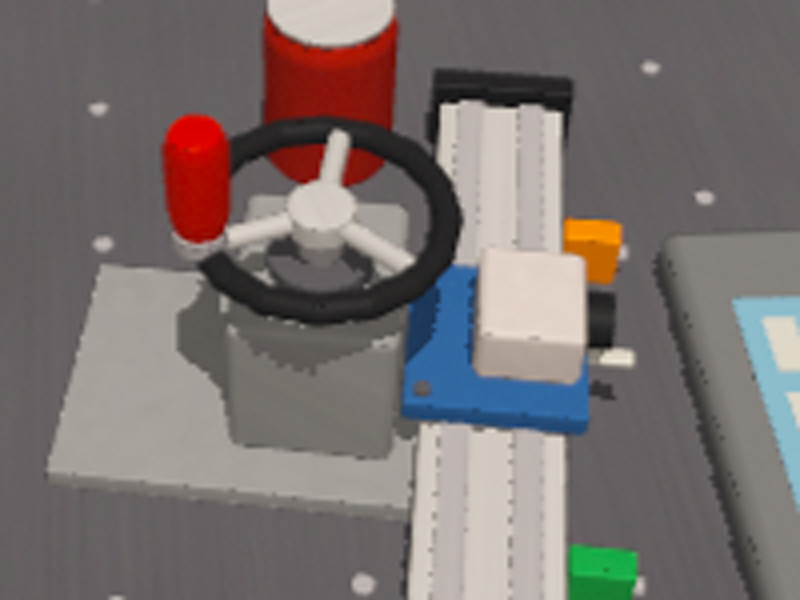

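```bash
python3 - <<'E'
from h import *
T,S=[pickle.load(open(f'pics/{n}0.pkl','rb')) for n in('top','side')]
zt=lambda x,y:(225+(x+.5)/4-.5,120+(y+.5)/4-.5); zs=lambda x,y:(260+(x+.5)/4-.5,170+(y+.5)/4-.5)
p=lambda n,v:print(n,np.round(v[0],4),np.round(v[1][0],4))
k=tri(T,(344.2,227.5),S,(308.8,213.9));p('knob',k)
p('hub',tri(T,zt(438,336),S,zs(321,212)))
# clip tops
g=tri(T,zt(631,180),S,zs(603,560));p('green top',g)
o=tri(T,zt(304,112),S,zs(592,232));p('orange top',o)
p('plate FR corner',tri(T,zt(527,170),S,zs(588,425)))
y=np.array([.219,.976]);y=(o[0]-g[0])[:2];y/=np.linalg.norm(y);print('ydir',y)
# bed edge direction
a=onz(T,zt(530,190),.03)[:2];b=onz(T,zt(775,240),.03)[:2];c=onz(T,zt(150,113),.03)[:2]
print('bed dirs',(c-b)/np.linalg.norm(c-b))
for z in(.04,.045,.05):
    FR=onz(T,zt(527,169),z)[:2];FL=onz(T,zt(380,138),z)[:2]
    print(z,'plate mid y-green',((FR+FL)/2-g[0][:2])@y,np.linalg.norm(FR-FL))
for z in(.04,.05,.06,.07):
    q=onz(S,zs(617,357),z);print('ptr',z,np.round(q,4),(q[:2]-g[0][:2])@y)
E
```

```text
knob [ 0.5453 -0.0181  0.1565] 0.0
hub [ 0.5939 -0.0048  0.1192] 0.0001
green top [ 0.6918 -0.1174  0.0313] 0.001
orange top [0.7313 0.0567 0.0293] 0.0014
plate FR corner [ 0.697  -0.0605  0.0403] 0.0008
ydir [0.22100757 0.97527209]
bed dirs [0.21491925 0.97663182]
0.04 plate mid y-green 0.09610191285462377 0.07923215719945928
0.045 plate mid y-green 0.09621968097866969 0.0786930079629623
0.05 plate mid y-green 0.09633744910271563 0.07815385872646534
ptr 0.04 [ 0.7187 -0.0265  0.04  ] 0.0945142264317421
ptr 0.05 [ 0.7152 -0.0344  0.05  ] 0.0860402716195528
ptr 0.06 [ 0.7117 -0.0423  0.06  ] 0.07756631680736369
ptr 0.07 [ 0.7083 -0.0502  0.07  ] 0.06909236199517449
```

```bash
python3 -m crank '[[[-2,2.2,0],[0,0,0]],[[-2,2.2,0],[0,0,0]],[[-2,2.2,0],[0,0,0]],[[-2,2.2,0],[0,0,0]],[[-2,2.2,0],[0,0,0]],[[-2,2.2,0],[0,0,0]],[[-2,2.2,0],[0,0,0]],[[-2,2.2,0],[0,0,0]],[[-2,2.2,0],[0,0,0]],[[-2,2.2,0],[0,0,0]],[[-2,2.2,0],[0,0,0]],[[-2,2.2,0],[0,0,0]]]' -1
python3 -m crank '[[[-2,2.2,0],[0,0,0]],[[-2,2.2,0],[0,0,0]],[[-2,2.2,0],[0,0,0]],[[-2,2.2,0],[0,0,0]],[[-2,2.2,0],[0,0,0]],[[-2,2.2,0],[0,0,0]],[[-2,2.2,0],[0,0,0]],[[-2,2.2,0],[0,0,0]],[[-2,2.2,0],[0,0,0]],[[-2,2.2,0],[0,0,0]],[[0,0,0],[0,0,0]],[[0,0,0],[0,0,0]]]'
cat >> h.py <<'E'
def rel(target):
    from rig import read_state
    s=read_state();R=np.array(s['tcp_rot']);p=np.array(s['position'])
    print('t',s['time_s'],'tcp',p.round(4),'R',R.round(3).tolist(),'shift cm',(R.T@(np.array(target)-p)*100).round(2),'F',np.round(s['force'],1),'open',s['opening'])
E
python3 -c "
from h import *;rel([.5453,-.0181,.14])"
```

```text
time_s: 1.3
position: [0.3588, 0.2977, 0.2223]
tcp_rot: [[0.271, 0.962, -0.001], [0.962, -0.271, -0.0], [-0.0, -0.0, -1.0]]
force: [1.0, 0.3, 0.5]
opening: 1.001
time_s: 2.5
position: [0.5156, 0.0464, 0.222]
tcp_rot: [[0.273, 0.962, -0.002], [0.962, -0.273, 0.001], [0.0, -0.002, -1.0]]
force: [0.1, 0.4, 0.0]
opening: 0.997
t 2.5 tcp [0.5156 0.0464 0.222 ] R [[0.273, 0.962, -0.002], [0.962, -0.273, 0.001], [0.0, -0.002, -1.0]] shift cm [-5.4   4.64  8.2 ] F [0.1 0.4 0. ] open 0.9973056984641933
```

```bash
python3 -m crank '[[[-1.8,1.5,0],[0,0,0]],[[-1.8,1.5,0],[0,0,0]],[[-1.8,1.6,0],[0,0,0]],[[0,0,0],[0,0,0]],[[0,0,0],[0,0,0]]]'
python3 - <<'E'
from h import *;rel([.5453,-.0181,.14])
from rig import capture
for n in('wrist','side'):
    cv2.imwrite(f'pics/{n}1.png',np.array(capture(n)['pixels'])[:,:,::-1])
E
```

```text
time_s: 3.0
position: [0.5445, -0.0166, 0.2222]
tcp_rot: [[0.271, 0.962, -0.002], [0.962, -0.271, 0.001], [0.001, -0.002, -1.0]]
force: [0.7, 0.4, -0.2]
opening: 1.002
t 3.0 tcp [ 0.5445 -0.0166  0.2222] R [[0.271, 0.962, -0.002], [0.962, -0.271, 0.001], [0.001, -0.002, -1.0]] shift cm [-0.13  0.14  8.22] F [ 0.7  0.4 -0.2] open 1.0015740016552899
```

View pics/wrist1.png

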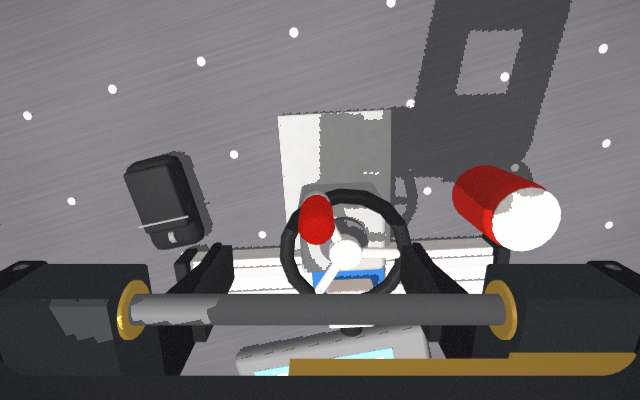

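View pics/side1.png

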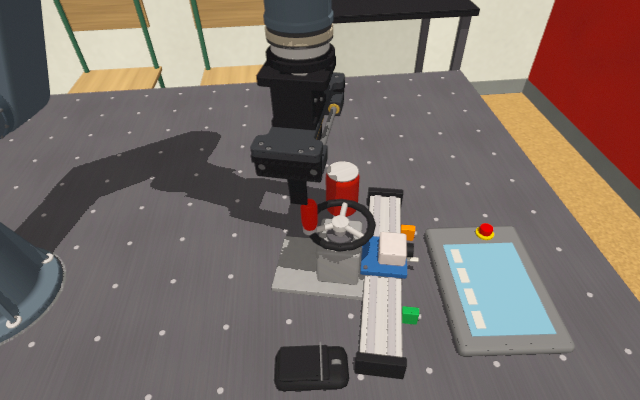

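The wrist view shows the knob at (317,220), between the fingers. The side view shows the near finger beside it at (298,190). Next I descend and pinch.

```bash
python3 -m crank '[[[-0.1,0.1,2],[0,0,0]],[[0,0,2],[0,0,0]],[[0,0,2],[0,0,0]],[[0,0,1.2],[0,0,0]],[[0,0,1],[0,0,0]],[[0,0,0],[0,0,0]]]'
python3 -m crank '[[[0,0,0],[0,0,0]],[[0,0,0],[0,0,0]],[[0,0,0],[0,0,0]],[[0,0,0],[0,0,0]],[[0,0,0],[0,0,0]],[[0,0,0],[0,0,0]],[[0,0,0],[0,0,0]],[[0,0,0],[0,0,0]]]' 1
python3 - <<'E'
from h import *;rel([.5453,-.0181,.14])
from rig import capture
for n in('side',):
    cv2.imwrite(f'pics/{n}2.png',np.array(capture(n)['pixels'])[100:300,200:500,::-1].repeat(2,0).repeat(2,1))
E
```

```text
time_s: 3.7
position: [0.5454, -0.0183, 0.1395]
tcp_rot: [[0.271, 0.963, -0.003], [0.963, -0.271, 0.001], [-0.0, -0.003, -1.0]]
force: [-0.3, 0.7, -0.9]
opening: 1.003
time_s: 4.5
position: [0.5463, -0.019, 0.1405]
tcp_rot: [[0.271, 0.962, -0.0], [0.962, -0.271, 0.0], [0.0, -0.0, -1.0]]
force: [0.3, 0.2, 0.4]
opening: 0.358
t 4.5 tcp [ 0.5463 -0.019   0.1405] R [[0.271, 0.962, -0.0], [0.962, -0.271, 0.0], [0.0, -0.0, -1.0]] shift cm [ 0.06 -0.12  0.05] F [0.3 0.2 0.4] open 0.35819969165571486
```

View pics/side2.png

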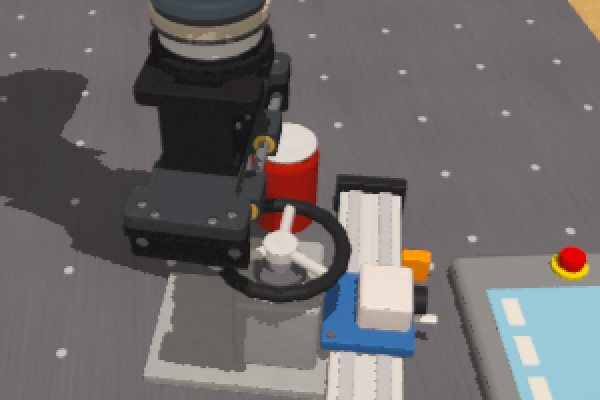

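```bash
python3 -m crank '[[[0,0,0],[0,0,0]],[[0,0,0],[0,0,0]],[[0,0,0],[0,0,0]]]'
python3 - <<'E'
from h import *
from rig import read_state
s=read_state();R=np.array(s['tcp_rot'])
C=np.array([.5939,-.0048]);p=np.array(s['position'][:2]);print(p,np.linalg.norm(p-C),s['opening'])
a0=np.arctan2(*(np.array([.5456,-.0184])-C)[::-1]);print(np.degrees(a0))
P=lambda k:C+.05*np.array([np.cos(a0-.25*k),np.sin(a0-.25*k)])
cum=np.array([(R[:2,:2].T@(P(k)-P(0)))*100 for k in range(25)]).round(2)
print(np.diff(cum,axis=0).round(2).tolist())
E
```

```text
time_s: 4.85
position: [0.5464, -0.0187, 0.1405]
tcp_rot: [[0.271, 0.962, 0.0], [0.962, -0.271, 0.0], [0.0, 0.0, -1.0]]
force: [0.7, 1.4, -0.5]
opening: 0.28
[ 0.54638438 -0.01874389] 0.04951935481122402 0.28011310634209213
-164.27418717763985
[[1.14, -0.51], [1.22, -0.22], [1.25, 0.09], [1.18, 0.4], [1.04, 0.68], [0.85, 0.92], [0.59, 1.1], [0.3, 1.2], [0.0, 1.25], [-0.32, 1.21], [-0.6, 1.09], [-0.85, 0.91], [-1.06, 0.67], [-1.18, 0.38], [-1.24, 0.09], [-1.23, -0.23], [-1.13, -0.53], [-0.97, -0.78], [-0.74, -1.01], [-0.47, -1.15], [-0.17, -1.24], [0.14, -1.24], [0.44, -1.16], [0.72, -1.02]]
```

The knob is gripped: the opening is 0.28, which is 24–25 mm. Now the first third of the turn, clockwise towards green (-y).

```bash
python3 -m crank '[[[1.14,-0.51,0],[0,0,0]],[[1.22,-0.22,0],[0,0,0]],[[1.25,0.09,0],[0,0,0]],[[1.18,0.4,0],[0,0,0]],[[1.04,0.68,0],[0,0,0]],[[0.85,0.92,0],[0,0,0]],[[0,0,0],[0,0,0]]]'
python3 - <<'E'
from h import *
from rig import capture
C=np.array([.5939,-.0048]);a0=np.radians(-164.27)
a=a0-.25*6;rel(list(C+.05*np.array([np.cos(a),np.sin(a)]))+[.14])
cv2.imwrite('pics/side3.png',np.array(capture('side')['pixels'])[100:400,200:500,::-1].repeat(2,0).repeat(2,1))
E
```

```text
time_s: 5.55
position: [0.5802, 0.0422, 0.1406]
tcp_rot: [[0.27, 0.963, 0.003], [0.963, -0.27, -0.002], [-0.001, 0.004, -1.0]]
force: [3.0, -3.8, -2.1]
opening: 0.28
t 5.55 tcp [0.5802 0.0422 0.1406] R [[0.27, 0.963, 0.003], [0.963, -0.27, -0.002], [-0.001, 0.004, -1.0]] shift cm [-0.08 -0.31  0.06] F [ 3.  -3.8 -2.1] open 0.27962210486572664
```

View pics/side3.png

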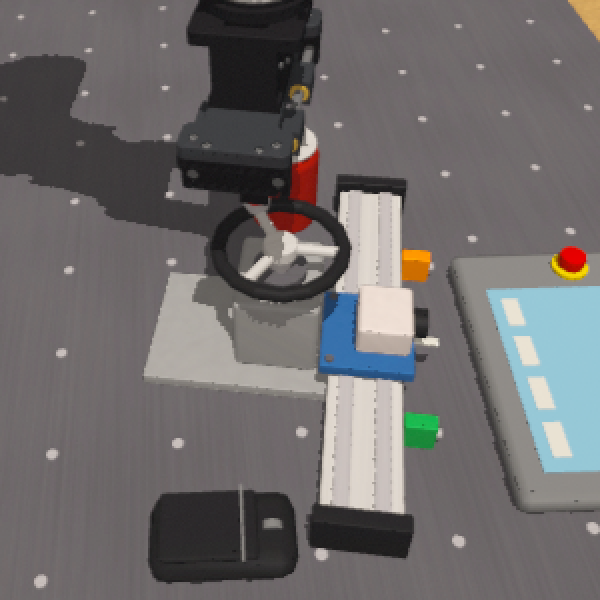

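The carriage moved towards green, with the pointer now at side pixel about (415,271). Contact forces are a few N. I'll continue.

```bash
python3 -m crank '[[[0.55,1.0,0],[0,0,0]],[[0.3,1.2,0],[0,0,0]],[[0,1.25,0],[0,0,0]],[[-0.32,1.21,0],[0,0,0]],[[-0.6,1.09,0],[0,0,0]],[[-0.85,0.91,0],[0,0,0]],[[-1.06,0.67,0],[0,0,0]],[[-1.18,0.38,0],[0,0,0]],[[0,0,0],[0,0,0]]]'
python3 - <<'E'
from h import *
from rig import capture,read_state
C=np.array([.5939,-.0048]);a0=np.radians(-164.27)
a=a0-.25*14;rel(list(C+.05*np.array([np.cos(a),np.sin(a)]))+[.14])
p=np.array(read_state()['position'])[:2]-C
b=np.arctan2(p[1],p[0]);print('turned',(a0-b)%(2*np.pi),np.hypot(*p))
R=np.array(read_state()['tcp_rot'])
# rows from present angle to total 6.0 rad less 0.35
P=lambda t:C+.05*np.array([np.cos(a0-t),np.sin(a0-t)])
t0=(a0-b)%(2*np.pi);ts=np.linspace(t0,5.75,10);q=np.array([R[:2,:2].T@(P(t)-P(t0))*100 for t in ts]);print(np.diff(q.round(2),axis=0).round(2).tolist())
E
```

```text
time_s: 6.5
position: [0.6442, -0.0127, 0.1406]
tcp_rot: [[0.273, 0.962, 0.002], [0.962, -0.273, -0.002], [-0.002, 0.003, -1.0]]
force: [1.5, -1.1, -1.4]
opening: 0.273
t 6.5 tcp [ 0.6442 -0.0127  0.1406] R [[0.273, 0.962, 0.002], [0.962, -0.273, -0.002], [-0.002, 0.003, -1.0]] shift cm [ 0.34 -0.15  0.06] F [ 1.5 -1.1 -1.4] open 0.27298456440254326
turned 3.571841084461467 0.0509162793454648
[[-1.21, -0.0], [-1.17, -0.29], [-1.07, -0.56], [-0.9, -0.8], [-0.68, -1.0], [-0.43, -1.13], [-0.14, -1.2], [0.15, -1.19], [0.43, -1.13]]
```

```bash
python3 -m crank '[[[-1.2,0,0],[0,0,0]],[[-1.15,-0.29,0],[0,0,0]],[[-1.05,-0.56,0],[0,0,0]],[[-0.9,-0.8,0],[0,0,0]],[[-0.68,-1,0],[0,0,0]],[[-0.43,-1.13,0],[0,0,0]],[[-0.14,-1.2,0],[0,0,0]],[[0.15,-1.19,0],[0,0,0]],[[0.43,-1.13,0],[0,0,0]],[[0,0,0],[0,0,0]],[[0,0,0],[0,0,0]]]'
python3 - <<'E'
from h import *
from rig import capture,read_state
C=np.array([.5939,-.0048]);a0=np.radians(-164.27)
rel([.5453,-.0181,.14])
p=np.array(read_state()['position'])[:2]-C
b=np.arctan2(p[1],p[0]);print('turned',(a0-b)%(2*np.pi),np.hypot(*p))
for n in('side','top'):
    c=capture(n);pickle.dump(c,open(f'pics/{n}4.pkl','wb'))
    x,y=(225,120) if n=='top' else (300,200)
    cv2.imwrite(f'pics/{n}4.png',cv2.resize(np.array(c['pixels'])[y:y+150,x:x+200,::-1],None,fx=4,fy=4,interpolation=cv2.INTER_CUBIC))
E
```

```text
time_s: 7.6
position: [0.5568, -0.0381, 0.1405]
tcp_rot: [[0.27, 0.963, -0.006], [0.963, -0.27, -0.0], [-0.002, -0.005, -1.0]]
force: [-5.6, -3.6, 4.3]
opening: 0.279
t 7.6 tcp [ 0.5568 -0.0381  0.1405] R [[0.27, 0.963, -0.006], [0.963, -0.27, -0.0], [-0.002, -0.005, -1.0]] shift cm [ 1.62 -1.65  0.05] F [-5.6 -3.6  4.3] open 0.27939006442034686
turned 5.8257260934628246 0.049896185439570695
```

View pics/side4.png

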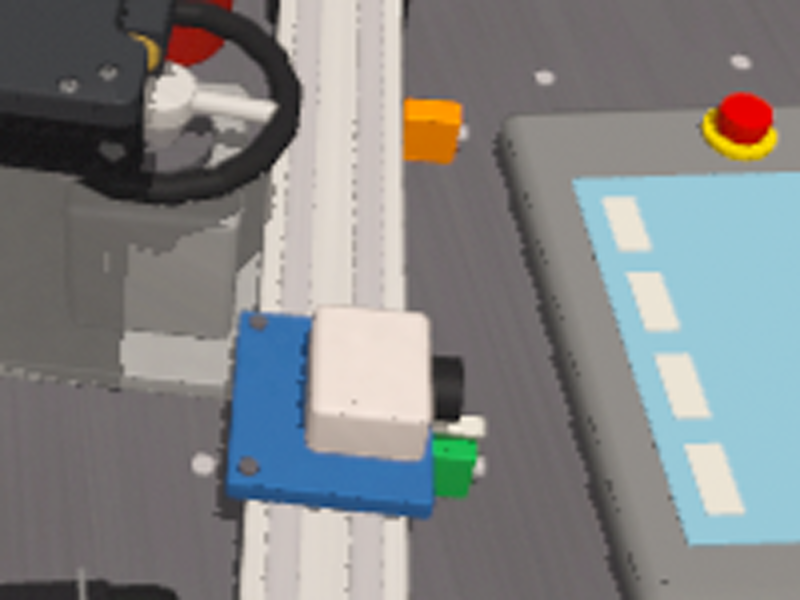

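View pics/top4.png

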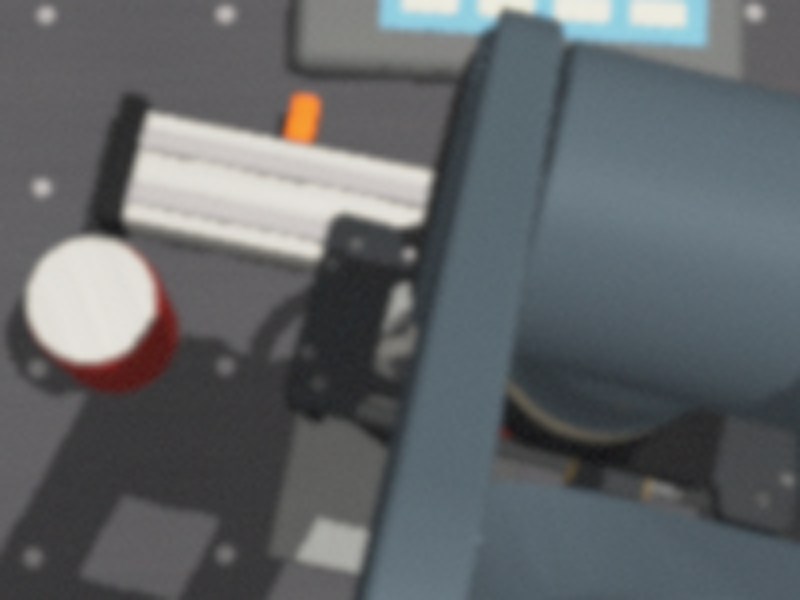

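Side view: the pointer is at zoomed (462,425), just short of the green clip, whose top is near (455,450). The top view is blocked by the arm. I'll measure the remainder with the same plate and pointer features in both side pictures.

```bash
python3 - <<'E'
from h import *
S0=pickle.load(open('pics/side0.pkl','rb'));S=pickle.load(open('pics/side4.pkl','rb'))
y=np.array([.218,.976]);g=np.array([.6918,-.1174])
zs=lambda x,y:(260+(x+.5)/4-.5,170+(y+.5)/4-.5)
z4=lambda x,y:(300+(x+.5)/4-.5,200+(y+.5)/4-.5)
f=lambda c,u,z:round(float((onz(c,u,z)[:2]-g)@y)*1000,1)
print('ptr tip centre before/after',f(S0,zs(617,357),.039),f(S,z4(464,425),.039))
print('NR corner before/after',f(S0,zs(588,418),.040),f(S,z4(433,500),.040))
for n,c in(('0',S0),('4',S)):
    print(blobs(c,'green'),[b for b in blobs(c,'blue') if b[0][4]>200])
    im=np.array(c['pixels'])
    x,yy=(385,240) if n=='0' else (395,290)
    cv2.imwrite(f'pics/p{n}.png',cv2.resize(im[yy:yy+45,x:x+50,::-1],None,fx=12,fy=12,interpolation=cv2.INTER_NEAREST))
cv2.imwrite('pics/p04.png',np.hstack([cv2.resize(cv2.imread('pics/p0.png'),(400,360)),cv2.resize(cv2.imread('pics/p4.png'),(400,360))]))
im=np.array(S0['pixels'])[295:335,390:430,::-1];cv2.imwrite('pics/pg.png',cv2.resize(im,None,fx=12,fy=12,interpolation=cv2.INTER_NEAREST))
E
```

```text
ptr tip centre before/after 95.4 2.2
NR corner before/after 60.8 -32.2
[([402, 306, 17, 18, 277], [409.6, 314.6])] [([361, 236, 46, 42, 872], [378.4, 262.1])]
[([408, 309, 11, 15, 136], [412.9, 315.9])] [([357, 278, 51, 51, 1190], [375.6, 308.8])]
```

View pics/p04.png

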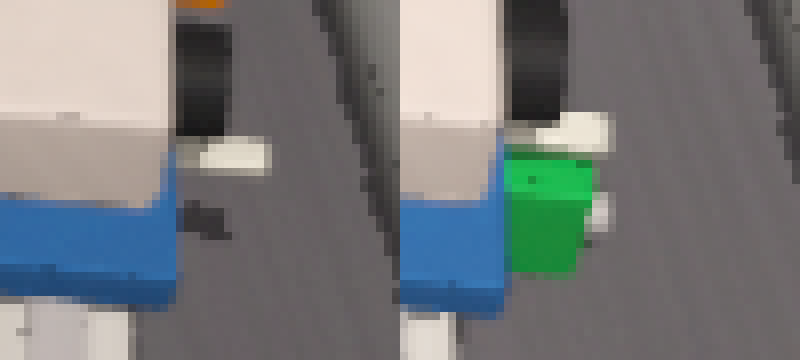

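View pics/pg.png

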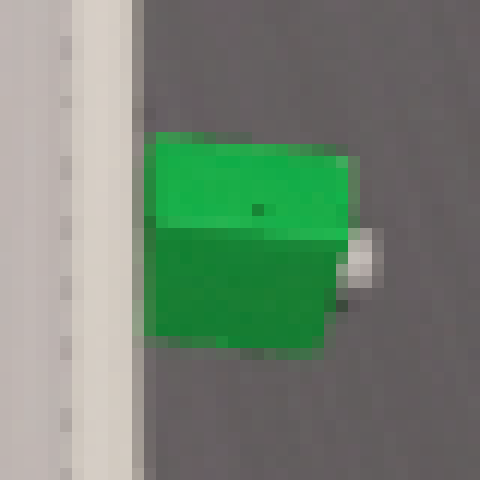

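```bash
python3 - <<'E'
from h import *
S0=pickle.load(open('pics/side0.pkl','rb'));S=pickle.load(open('pics/side4.pkl','rb'));T=pickle.load(open('pics/top0.pkl','rb'))
y=np.array([.218,.976]);g=np.array([.6918,-.1174])
f=lambda c,u,z:round(float((onz(c,u,z)[:2]-g)@y)*1000,1)
zt=lambda x,y:(225+(x+.5)/4-.5,120+(y+.5)/4-.5)
q=lambda X,Y,x,yy,s:(X+x/s-.5,Y+yy/s-.5)
print('clip: side top-face centre',f(S0,q(390,295,252,187,12),.03),'top',f(T,zt(631,178),.03), f(T,(381.4,166.2),.03))
print('clip top far/near edges side', f(S0,q(390,295,250,143,12),.03),f(S0,q(390,295,248,232,12),.03))
print('underside corner+40: before',40+f(S0,q(385,240,172,306,8),.034),'after',40+f(S,q(395,290,500-400,315,8),.034))
print('plate top z.. corner in side at z', [(z,40+f(S,q(395,290,100,286,8),z)) for z in(.04,.042,.044,.046)])
for z in(.036,.038,.04,.042): print('ptr far/near edges',z,f(S,q(395,290,185,112,8),z),f(S,q(395,290,185,145,8),z))
E
```

```text
clip: side top-face centre -0.3 top 0.2 1.5
clip top far/near edges side 6.3 -7.0
underside corner+40: before 97.9 after 4.200000000000003
plate top z.. corner in side at z [(0.04, 6.600000000000001), (0.042, 5.399999999999999), (0.044, 4.100000000000001), (0.046, 2.8999999999999986)]
ptr far/near edges 0.036 8.9 1.4
ptr far/near edges 0.038 7.5 0.1
ptr far/near edges 0.04 6.2 -1.3
ptr far/near edges 0.042 4.8 -2.6
```

```bash
python3 -m crank '[[[0.28,-0.42,0],[0,0,0]],[[0.32,-0.4,0],[0,0,0]],[[0,0,0],[0,0,0]],[[0,0,0],[0,0,0]],[[0,0,0],[0,0,0]]]'
python3 - <<'E'
from h import *
from rig import capture,read_state
C=np.array([.5939,-.0048]);a0=np.radians(-164.27)
rel([.5453,-.0181,.14])
p=np.array(read_state()['position'])[:2]-C
b=np.arctan2(p[1],p[0]);print('turned',(a0-b)%(2*np.pi),np.hypot(*p))
S=capture('side')
cv2.imwrite('pics/p5.png',cv2.resize(np.array(S['pixels'])[290:335,395:445,::-1],None,fx=8,fy=8,interpolation=cv2.INTER_NEAREST))
E
```

```text
time_s: 8.2
position: [0.5513, -0.0303, 0.1405]
tcp_rot: [[0.27, 0.963, -0.005], [0.963, -0.27, -0.001], [-0.002, -0.004, -1.0]]
force: [-5.7, -2.2, 3.6]
opening: 0.273
t 8.2 tcp [ 0.5513 -0.0303  0.1405] R [[0.27, 0.963, -0.005], [0.963, -0.27, -0.001], [-0.002, -0.004, -1.0]] shift cm [ 1.02 -0.91  0.05] F [-5.7 -2.2  3.6] open 0.27338217744772897
turned 6.017522114666892 0.049662844953989364
```

View pics/p5.png

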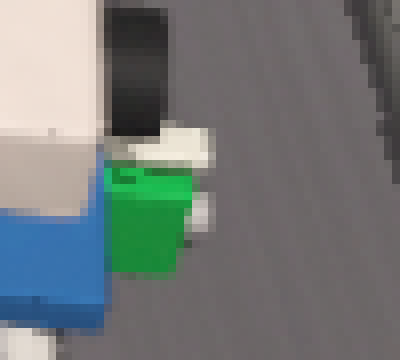

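The pointer at crop (175,148) now covers the far part of the clip's top. I'll let go, lift, and move clear to check from both cameras.

```bash
python3 -m crank '[[[0,0,0],[0,0,0]],[[0,0,0],[0,0,0]],[[0,0,0],[0,0,0]],[[0,0,0],[0,0,0]],[[0,0,0],[0,0,0]],[[0,0,0],[0,0,0]],[[0,0,0],[0,0,0]]]' -1
python3 -m crank '[[[0,0,-2],[0,0,0]],[[0,0,-2],[0,0,0]],[[0,0,-2],[0,0,0]],[[0,0,-2],[0,0,0]],[[3,0,0],[0,0,0]],[[3,0,0],[0,0,0]],[[3,0,0],[0,0,0]],[[3,0,0],[0,0,0]],[[3,0,0],[0,0,0]],[[3,0,0],[0,0,0]],[[3,0,0],[0,0,0]],[[3,0,0],[0,0,0]]]'
python3 -m crank '[[[3,-1,0],[0,0,0]],[[3,-1,0],[0,0,0]],[[0,0,0],[0,0,0]],[[0,0,0],[0,0,0]]]'
python3 - <<'E'
from h import *
from rig import capture
rel([.5453,-.0181,.14])
for n in('side','top'):
    c=capture(n);pickle.dump(c,open(f'pics/{n}6.pkl','wb'))
    x,y=(300,120) if n=='top' else (330,230)
    cv2.imwrite(f'pics/{n}6.png',cv2.resize(np.array(c['pixels'])[y:y+110,x:x+130,::-1],None,fx=5,fy=5,interpolation=cv2.INTER_CUBIC))
E
```

```text
time_s: 8.95
position: [0.5532, -0.0297, 0.1405]
tcp_rot: [[0.271, 0.962, 0.0], [0.962, -0.271, 0.0], [0.0, 0.0, -1.0]]
force: [-0.3, -0.4, 0.1]
opening: 0.829
time_s: 10.15
position: [0.6184, 0.2025, 0.2204]
tcp_rot: [[0.271, 0.962, -0.0], [0.962, -0.271, -0.0], [-0.0, -0.0, -1.0]]
force: [1.2, -0.2, 0.2]
opening: 1.002
time_s: 10.55
position: [0.6149, 0.2649, 0.2202]
tcp_rot: [[0.27, 0.963, -0.0], [0.963, -0.27, -0.001], [-0.001, -0.0, -1.0]]
force: [0.1, -1.0, -0.1]
opening: 1.001
t 10.55 tcp [0.6149 0.2649 0.2202] R [[0.27, 0.963, -0.0], [0.963, -0.27, -0.001], [-0.001, -0.0, -1.0]] shift cm [-29.12   0.93   8.05] F [ 0.1 -1.  -0.1] open 1.001254902455101
```

View pics/top6.png

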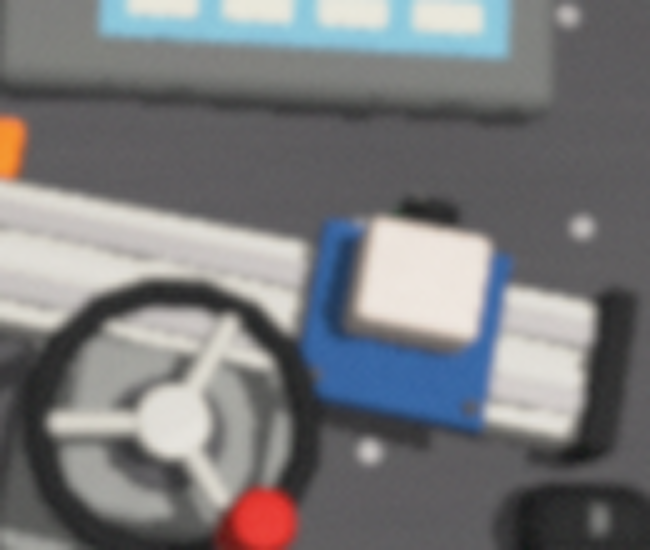

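View pics/side6.png

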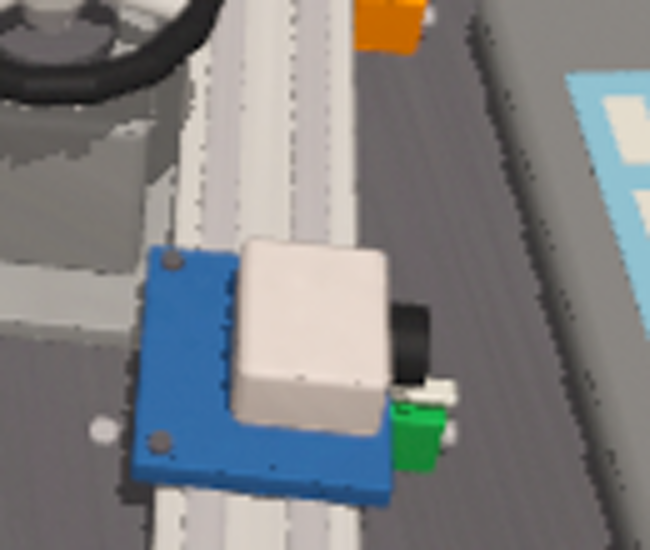

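```bash
python3 - <<'E'
from h import *
S=pickle.load(open('pics/side6.pkl','rb'));T=pickle.load(open('pics/top6.pkl','rb'))
y=np.array([.218,.976]);g=np.array([.6918,-.1174])
t=lambda x,yy:(300+(x+.5)/5-.5,120+(yy+.5)/5-.5)
s=lambda x,yy:(330+(x+.5)/5-.5,230+(yy+.5)/5-.5)
def p(n,a,b):
    v,e=tri(T,t(*a),S,s(*b));print(n,v.round(4),'res',round(e[0]*1000,1),'y-rel mm',round(float((v[:2]-g)@y)*1000,1));return v
p('FR',(512,258),(392,490));p('NR',(487,430),(134,467));p('scr-',(470,408),(160,441));p('scr+',(318,373),(172,261))
f=lambda c,u,z:round(float((onz(c,u,z)[:2]-g)@y)*1000,1)
print('top far corners mid',[(z,(f(T,t(325,220),z)+f(T,t(512,258),z))/2) for z in(.04,.046)])
print('screws mid top',(f(T,t(470,408),.044)+f(T,t(318,373),.044))/2,'side',(f(S,s(160,441),.044)+f(S,s(172,261),.044))/2)
print('ptr side',[(z,f(S,s(440,392),z)) for z in(.036,.038,.04,.042)])
print('underside FR +40',40+f(S,s(389,507),.034), 'NR',40+f(S,s(133,486),.034))
E
```

```text
FR [ 0.6751 -0.1551  0.0449] res 0.8 y-rel mm -40.4
NR [ 0.6021 -0.1402  0.0449] res 0.7 y-rel mm -41.8
scr- [ 0.6109 -0.1333  0.0464] res 0.6 y-rel mm -33.2
scr+ [ 0.6254 -0.0708  0.0484] res 0.1 y-rel mm 31.0
top far corners mid [(0.04, -1.4000000000000021), (0.046, -0.3999999999999986)]
screws mid top -1.6499999999999986 side 1.3999999999999986
ptr side [(0.036, 0.7), (0.038, -0.6), (0.04, -1.9), (0.042, -3.3)]
underside FR +40 0.7999999999999972 NR -1.3999999999999986
```

```bash
python3 -c "
from rig import bot,read_state
print(bot.hand_in(), read_state()['time_s'])"
```

```text
the job is handed in; nothing more can be done
the job is handed in; nothing more can be done
```

I cranked the wheel clockwise about 6.0 rad, and the white pointer now stands over the green clip to within about 1 mm. I pinched the red knob from above, let go when the carriage was in place, and lifted the gripper well clear. I handed the job in at about 10.7 s.

- **Pointer position:** After letting go, plate corners located across both views put the carriage 0.4 to 1.8 mm past the clip centre. The pair of corners seen in the top view gave −0.4 to −1.4 mm, depending on the height assumed.
- **Where the checks disagreed:** The pointer in the side view alone gave +0.7 to −3.3 mm, because its exact height is not given. The plate's two underside corners gave +0.8 and −1.4 mm. The screw midpoints gave −1.6 mm from the top and +1.4 mm from the side. I read all of these as within the roughly 2 mm calibration and left the carriage where it was.
- **Forces:** Readings at the end of each move stayed under about 8 N, and near zero after release.

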